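Raise the press arm and slide the stamped clay disc onto the ware board

ROBOT

A 7-joint arm with a two-finger parallel gripper is mounted at the origin on the work surface. World frame = base frame: x ahead of the robot, y to its left, z up, the work surface at z = 0. Lengths are in m, angles in rad, forces in N, time in s.
With the tool pointing down it reaches from about 0.425 to 0.825 m from the base axis. Payload 3.6 kg.
Tool frame: the origin (TCP) lies where the fingers leave the gripper's body, on its centre line; the fingertips stand 84 mm ahead of it and the grasp point (between the pads) lies 65 mm ahead of it; z points along the fingers, y is the line along which they close (so a half turn about z gives the same grasp; the last joint's range is limited). The gripper opens to 93 mm and grips with 3 to 60 N. Pads are 15 mm wide; open, the fingers measure 128 mm over their backs; the gripper's body (75 mm by 188 mm) begins 65 mm behind the grasp point.
Start: joints at [-1.19, 0.615, -0.013, 1.423, 0.008, 1.103, -0.04], TCP at [0.258, 0.597, 0.303] pointing down, gripper open.
Joint ranges: [-3.12, 3.12], [-0.3, 2.06], [-1.34, 1.32], [0.26, 2.42], [-1.36, 4.5], [0.01, 1.98], [-2.84, 2.84]. Speed limits (rad/s): [2.79, 2.79, 3.14, 3.14, 3.14, 3.14, 3.14].

INTERFACE

Orientations are given as a unit quaternion [x, y, z, w].
In Python, from workcell import status, imaging, ctrl gives the robot as it stands.
- The arm moves only by the shell command python3 -m jog 'ROWS' [OPENING] [FORCE]. ROWS is a JSON object of lists of equal length, an entry for each row: "xyz": the shift along the tool's x, y, z in m, a list of three; "roll": the turn about the tool's z in rad. In form: {"xyz": [[x, y, z], ...], "roll": [roll, ...]}. A call has 1 to 12 rows; each row shifts and turns the commanded pose from where the row before left it, along the tool's axes as they then stand; what a row does not reach is not made up. A row lasts 1/8 s, in which the tool goes at most 62.5 mm and 10.7 degrees, less where a joint would pass 70% of its speed; a pose out of reach is approached as far as the arm can. A call is refused whole if a number of a shift passes 0.0625 or a number of a turn 0.188, either way. A call with a gripper value outside its range is refused whole. OPENING is the closure in counts, from 0 (fully open) to 255 (shut), set as the call begins (- or left out, the last holds). The fingers move at their own pace and stop on an object; FORCE is the grip in N (left out, the last holds). Time passes only in rows, so rows that do not move let the fingers close. It gives the time, the measured TCP pose, the force, the opening and the grip force at its end, in the units of the state.
- status.read_state(): the state, without advancing time (a new reading comes with each control period).
- imaging.get_image(name): name is "scene" or "side" or "wrist"; returns a dict with "image" (384x512x3 uint8, blue, green, red), "fx", "fy", "cx", "cy" (pixels), "world_from_camera" (4x4, takes a point from camera to world coordinates); the wrist camera has in their place "T_tool_cam" (4x4, takes a point from camera to tool coordinates, whose origin is the TCP and whose axes are the flange's). Camera axes: x right, y down, z forward; pixel columns grow to the right and rows downward; lengths in m; the calibration is good to about 2 mm. A picture is of the moment at which its call begins: read the wrist's pose just before it. There is no depth.
- ctrl.job_done(): hands the job in; it is judged then, once.
The state is a dict: "time_s": time; "q": joint angles; "qvel": joint speeds; "joint_torque": joint torques, N m; "ee_pos": TCP position; "eef_rot": TCP orientation; "wrist_force": force on the tool from outside, world axes, zero at the start; "moment": the same for the moment, N m; "grip_width": opening from 0.0 (shut) to 1.0 (fully open); "grasp_force": force on a finger pad.
Only numpy, scipy, OpenCV 4.12 (cv2) and the standard library are available. Lean on these libraries where they do the work, as an engineer would, in place of code of your own. Each camera call takes 0.05 s, during which the arm holds its last target. There are 200 camera calls.

TASK

Push the press arm up by its handle, past its balance point, so that it stays raised on its own; then push the clay disc off the press bed sideways until all of it lies flat on the flat ware board beside the bed (not the rimmed tray). Only push with the fingers: do not take the handle or the disc between the fingers, do not lift the disc, and leave everything else on the table where it stands.

Things in the scene. Friction and masses are not known exactly. Their poses are not given: they have to be found in the camera images.
- press: Bench lever press, fixed: grey flat bed 20 mm high, from x = -80 to +200 mm and y = -90 to +90 mm in its own frame. Origin: on the table under the stamping centre, where the clay disc lies (within 10 mm); x points from the handle side towards the hinge, y along the hinge axis, z up. The board and the tray beside it are square to it.
- hinge (a point): Middle of the press arm's hinge, in the press frame at x = 150 mm, y = 0, height 85 mm. It is carried by two cheek plates on the bed (x from 125 to 175 mm, within 28 mm of the middle, tops at height 105 mm). The press arm is a straight bar 20 mm wide and 250 mm long from here to the handle, with a steel counterweight on a short stub behind the hinge.
- press_arm (a joint): Angle (rad) of the counterweighted press arm: 0 = down, as at the start, the bar sloping up 28 degrees from the hinge towards -x of the press. It grows as the handle swings up and over towards +x. Below the balance point at about 0.8 it falls back; beyond it it goes on by itself to its stop at 1.4 and stays. About 5 N, level or upwards, at the handle moves it.
- stamp (a point): Middle of the underside of the round wooden stamp, 76 mm across and 14 mm thick, that hangs on a rod under the press arm, square to the rod. Arm down: flat, 4 mm above the disc. Arm raised to its stop: upright, at least 70 mm behind the stamping centre (+x) and 160 mm above the bed, out of the way.
- handle (a point): Middle of the press arm's handle: a level wooden crossbar, 16 mm thick and 120 mm long along the press's y, at the end of the arm. With the arm down it is at x = -71 mm and height 202 mm in the press frame; raised, at about x = 228 mm, height 322 mm.
- disc: Loose stiff clay disc, 80 mm across and 16 mm thick, about 0.16 kg, lying on the bed under the stamp. Origin at the middle of its underside (height 20 mm on the bed, 18 mm on the ware board); z up.
- ware_board: Flat plain wooden ware board, 180 x 180 mm and 18 mm thick, fixed, lying beside the bed on one side or the other (at y = +184 or -184 mm of the press, with a 4 mm gap; its top is 2 mm lower than the bed). Origin at the middle of its underside; x and y along its sides, parallel to the press's.
- tool_tray: Wooden tray with a raised rim and three modelling tools lying fixed in it, 180 x 180 mm, rim 40 mm high, on the other side of the bed. Origin at the middle of its underside.
- tube_a: Bystander: tall open clay tube, 56 mm across, 170 mm high, standing behind and to one side of the press. Origin at its underside.
- tube_b: Bystander: tall open clay tube, 48 mm across, 130 mm high, standing behind and to the other side of the press. Origin at its underside.
- tube_c: Bystander: tall open clay tube, 52 mm across, 150 mm high, standing on the left of the table. Origin at its underside.
- jar: Bystander: small lidded glass jar, 56 mm across, 65 mm high, standing in front of the bed's left-hand neighbour. Origin at its underside.
- mug: Bystander: white mug, 76 mm across, 85 mm high, on the right of the table. Origin at its underside.
- clay_roll: Bystander: upright roll of clay, 44 mm across, 90 mm high, on the left of the table. Origin at its underside.
- brush: Bystander: brush about 180 mm long lying on the left of the table.
Things that resemble listed ones, but are neither listed nor needed, are in the scene too. There is more than one size of the disc; the one meant has the size given above.

How it is judged:
By the outcome, as a careful person would: the job done as asked, in the order asked, and still so for the second after the job is handed in, with the robot touching nothing.
It also fails if it takes over 54 s, if anything falls off the work surface, if the arm or the gripper's body presses on something with over 40 N, if the wrist force passes 120 N, or if a joint passes its speed limit or range.

## Working session

There is one attempt and no reset: what is moved stays moved. The work goes in short steps, Python scripts to look and compute and a shell command to move; the robot and the scene stay as the last step left them, time stands still between calls to the robot, and variables do not carry over. Pictures are saved under pics/ and viewed, at most 10 in all, crops included, and the job is handed in when it is done.

```bash
mkdir -p pics; cat > h.py <<'E'
import numpy as np, cv2, json
from workcell import status, imaging, ctrl
from scipy.spatial.transform import Rotation as R
def snap(n,f):
    s=status.read_state(); d=imaging.get_image(n)
    if 'world_from_camera' in d: T=np.array(d['world_from_camera'])
    else:
        W=np.eye(4);W[:3,:3]=R.from_quat(s['eef_rot']).as_matrix();W[:3,3]=s['ee_pos'];T=W@np.array(d['T_tool_cam'])
    cv2.imwrite(f'pics/{f}.png',d['image'])
    json.dump(dict(K=[d['fx'],d['fy'],d['cx'],d['cy']],T=T.tolist()),open(f'pics/{f}.json','w'))
    return d['image']
def cal(f):
    c=json.load(open(f'pics/{f}.json'));return c['K'],np.array(c['T'])
def ray(f,u,v):
    k,T=cal(f);return T[:3,3],T[:3,:3]@np.array([(u-k[2])/k[0],(v-k[3])/k[1],1])
def onz(f,u,v,z):
    o,d=ray(f,u,v);return o+d*(z-o[2])/d[2]
def proj(f,p):
    k,T=cal(f);c=T[:3,:3].T@(np.array(p)-T[:3,3]);return [k[0]*c[0]/c[2]+k[2],k[1]*c[1]/c[2]+k[3]]
E
python3 - <<'E'
from h import *
a=snap('scene','scene0');b=snap('side','side0')
for f in('scene0','side0'):
    k,T=cal(f);print(k,np.round(T,3).tolist())
s=status.read_state();print(s['eef_rot'],s['ee_pos'],s['time_s'])
for n,i in(('A',a),('B',b)): cv2.imwrite(f'pics/{n}.png',cv2.resize(i,(800,600),interpolation=cv2.INTER_CUBIC))
E
```

```text
[481.88762740369555, 481.88762740369555, 253.24644782052434, 190.5734793060669] [[0.246, 0.834, -0.494, 1.434], [0.969, -0.206, 0.134, -0.237], [0.01, -0.512, -0.859, 1.65], [0.0, 0.0, 0.0, 1.0]]
[484.50072520706755, 484.50072520706755, 254.23746968706192, 187.5635591002431] [[0.95, -0.219, 0.222, 0.195], [-0.312, -0.648, 0.695, -1.119], [-0.008, -0.73, -0.684, 1.246], [0.0, 0.0, 0.0, 1.0]]
[ 2.02449689e-01  9.79292019e-01 -1.10476188e-03 -2.12469452e-04] [0.2575574  0.59624699 0.30172273] 0.1
```

View pics/A.png

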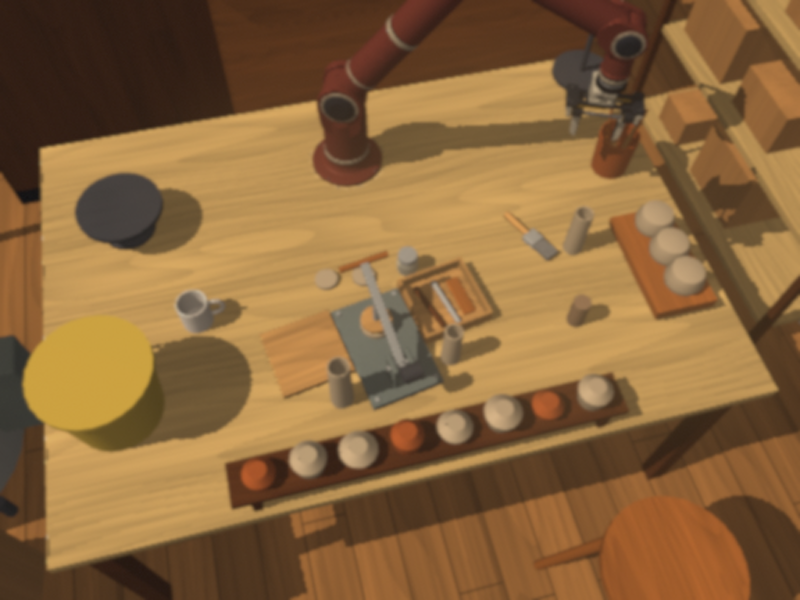

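View pics/B.png

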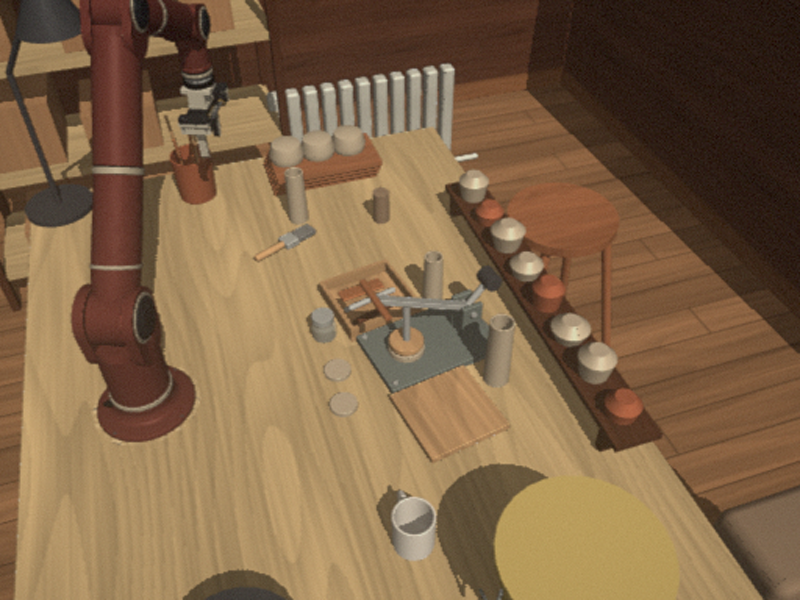

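The scene view shows the press at about (385,345), the ware board to its left (310,352), i.e. on the -y side, and the tray at (448,298). The disc could be the small discs in front at (327,279) and (362,277), or the one under the stamp at (375,322). The one on the bed under the stamp fits; I'll confirm it in enlarged crops.

```bash
python3 - <<'E'
from h import *
a=cv2.imread('pics/scene0.png');b=cv2.imread('pics/side0.png')
cv2.imwrite('pics/A1.png',cv2.resize(a[145:265,160:320],(800,600),interpolation=cv2.INTER_CUBIC))
cv2.imwrite('pics/B1.png',cv2.resize(b[160:295,190:370],(800,600),interpolation=cv2.INTER_CUBIC))
E
```

```text
(no output)
```

View pics/A1.png

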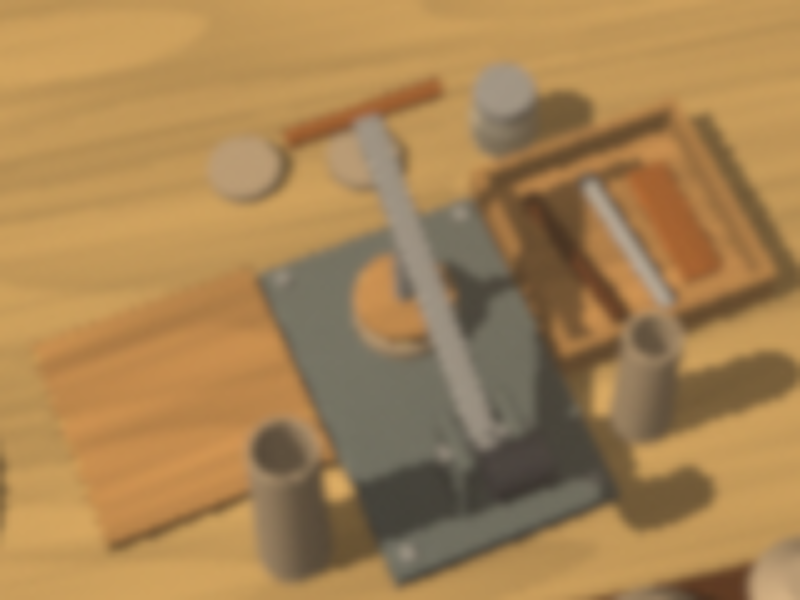

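View pics/B1.png

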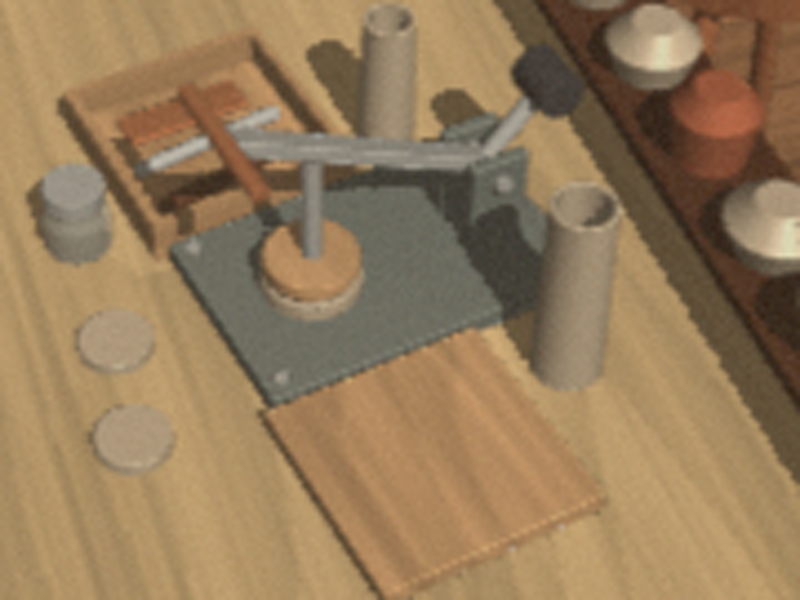

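The crops show the bed, the handle crossbar (A1 ends (285,138), (440,85)), and the disc as a pale edge under the wooden stamp at A1 (400,310) and B1 (312,285). The two loose discs on the table are decoys that look smaller. Next I'll fit the press pose.

```bash
cat > fit.py <<'E'
from h import *
from scipy.optimize import least_squares
A=lambda u,v:('scene0',160+(u-2)/5,145+(v-2)/5)
B=lambda u,v:('side0',190+(u-2)/4.444,160+(v-2)/4.444)
obs=[(A(258,275),(-.08,-.09,.02)),(A(475,198),(-.08,.09,.02)),(A(617,490),(.2,.09,.02)),(A(398,580),(.2,-.09,.02)),
(B(170,248),(-.08,.09,.02)),(B(275,398),(-.08,-.09,.02)),
(A(285,138),(-.071,-.06,.202)),(A(440,86),(-.071,.06,.202)),(B(187,88),(-.071,.06,.202)),(B(265,198),(-.071,-.06,.202)),
(A(32,348),(-.09,-.274,.018)),(A(110,545),(.09,-.274,.018)),(B(388,592),(-.09,-.274,.018)),(B(603,495),(.09,-.274,.018))]
def w(p,x):
    c,s=np.cos(p[2]),np.sin(p[2]);return [p[0]+c*x[0]-s*x[1],p[1]+s*x[0]+c*x[1],x[2]]
def f(p,full=0):
    return np.concatenate([np.array(proj(o[0],w(p,x)))-o[1:] for o,x in obs])
r=least_squares(f,[.65,0,.0],loss='soft_l1')
E
python3 - <<'E'
from fit import *
print(r.x,np.degrees(r.x[2]));print(np.round(r.fun.reshape(-1,2),1).tolist())
p=r.x
for n,x in dict(handle=(-.071,0,.202),hinge=(.15,0,.085),raised=(.228,0,.322),board=(0,-.184,.018)).items(): print(n,np.round(w(p,x),3))
for o,z in((B(312,318),.020),(B(260,285),.03),(B(362,285),.03),(A(400,355),.02)): print(np.round(onz(*o,z),3))
for n,o in dict(jar=A(500,145),ta=A(285,570),tb=A(645,435),d1=A(245,172),d2=A(365,160)).items(): print(n,np.round(onz(*o,0),3))
for n,o in dict(jar=B(78,255),ta=B(570,380)).items(): print(n,np.round(onz(*o,0),3))
E
```

```text
[ 0.55772401 -0.04774354  0.16289974] 9.33346776569876
[[0.0, -0.7], [-1.0, -0.8], [0.9, -0.1], [-0.2, -0.1], [0.2, -1.4], [0.1, 0.1], [0.1, 0.5], [-0.0, -0.1], [0.3, 0.3], [-0.2, -1.1], [-0.6, -0.7], [-0.7, -0.1], [-0.2, 0.1], [1.5, -0.7]]
handle [ 0.488 -0.059  0.202]
hinge [ 0.706 -0.023  0.085]
raised [ 0.783 -0.011  0.322]
board [ 0.588 -0.229  0.018]
[ 0.544 -0.083  0.02 ]
[ 0.514 -0.047  0.03 ]
[ 0.588 -0.072  0.03 ]
[ 0.592 -0.059  0.02 ]
jar [0.413 0.067 0.   ]
ta [ 0.734 -0.181  0.   ]
tb [0.693 0.107 0.   ]
d1 [ 0.389 -0.14   0.   ]
d2 [ 0.401 -0.043  0.   ]
jar [0.394 0.056 0.   ]
ta [ 0.713 -0.187  0.   ]
```

```bash
python3 -m jog '{"xyz":[[0,0,0],[0,0,0],[0,0,0],[0,0,0],[-0.042,0,0],[-0.043,0,0]],"roll":[-0.143,-0.143,-0.143,-0.142,0,0]}' 255 10
python3 -m jog '{"xyz":[[0,-0.057,0],[0,-0.057,0],[0,-0.057,0],[0,-0.057,0],[0,-0.057,0],[0,-0.057,0],[0,-0.057,0],[0,-0.057,0],[0,-0.057,0],[0,-0.057,0],[0,-0.057,0],[0,-0.057,0]],"roll":[0,0,0,0,0,0,0,0,0,0,0,0]}'
cat >> h.py <<'E'
def where():
    from fit import r
    s=status.read_state();p=r.x;c,n=np.cos(p[2]),np.sin(p[2]);d=np.array(s['ee_pos'])[:2]-p[:2]
    M=R.from_quat(s['eef_rot']).as_matrix()
    print('t',s['time_s'],'press xy',np.round([c*d[0]+n*d[1],-n*d[0]+c*d[1]],4),'tipz',round(s['ee_pos'][2]-.084,4),'yaw y',round(float(np.degrees(np.arctan2(M[1,1],M[0,1])-p[2])),1),'tilt',np.round(M[:,2],3),'F',np.round(s['wrist_force'],1),'q7',s['q'][6])
E
python3 -c "from h import *;where()"
```

```text
time_s: 0.85
ee_pos: [0.3419, 0.6107, 0.3024]
eef_rot: [-0.082, 0.997, -0.0, -0.0]
wrist_force: [0.8, 0.9, -0.3]
grip_width: 0.402
grasp_force: 0.0
time_s: 2.35
ee_pos: [0.4527, -0.0662, 0.3027]
eef_rot: [-0.082, 0.997, 0.0, -0.0]
wrist_force: [1.0, 1.7, -0.6]
grip_width: 0.005
grasp_force: 0.0
t 2.35 press xy [-0.1066 -0.0012] tipz 0.2187 yaw y 90.0 tilt [-0.  0. -1.] F [ 1.   1.7 -0.6] q7 1.8091525477310457
```

```bash
python3 -m jog '{"xyz":[[0,0,0.022],[0,0,0.021],[-0.01,0,0],[-0.01,0,0],[-0.012,0,-0.018],[-0.012,0,-0.019],[-0.015,0,-0.016],[-0.015,0,-0.016]],"roll":[0,0,0,0,0,0,0,0]}'
python3 -c "from h import *;where();a=snap('side','s1');cv2.imwrite('pics/s1c.png',cv2.resize(a[110:290,190:400],(700,600)))"
```

```text
time_s: 3.35
ee_pos: [0.5228, -0.0528, 0.3302]
eef_rot: [-0.081, 0.997, -0.0, -0.005]
wrist_force: [-8.3, -0.9, 5.1]
grip_width: 0.001
grasp_force: 3.8
t 3.35 press xy [-0.0353  0.0007] tipz 0.2462 yaw y 90.0 tilt [-0.01  -0.001 -1.   ] F [-8.3 -0.9  5.1] q7 1.7689510453639792
```

View pics/s1c.png

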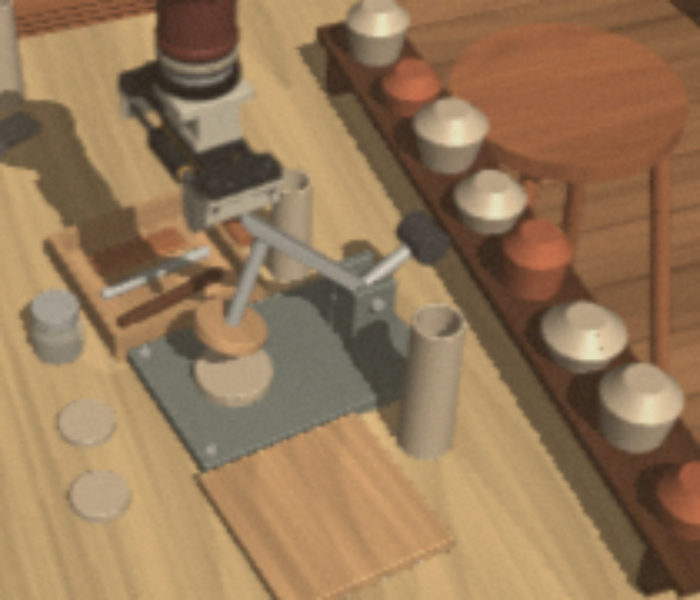

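The arm is rising on the fingers, and the 80 mm disc is exposed on the bed at crop pixel (233,375), clearly larger than the decoys at (87,422) and (99,495). I'll continue.

```bash
python3 -m jog '{"xyz":[[-0.017,0,-0.013],[-0.018,0,-0.013],[-0.019,0,-0.01],[-0.019,0,-0.01],[-0.021,0,-0.006],[-0.021,0,-0.006],[-0.017,0,-0.002],[-0.018,0,-0.002],[0,0,0],[0,0,0],[0,0,0],[0,0,0]],"roll":[0,0,0,0,0,0,0,0,0,0,0,0]}'
python3 -c "from h import *;where();a=snap('side','s2');cv2.imwrite('pics/s2c.png',cv2.resize(a[80:290,190:400],(600,600)))"
```

```text
time_s: 4.9
ee_pos: [0.6734, -0.0282, 0.3911]
eef_rot: [-0.081, 0.997, -0.0, 0.0]
wrist_force: [0.1, -0.8, -1.0]
grip_width: 0.005
grasp_force: 0.0
t 4.9 press xy [0.1174 0.0005] tipz 0.3071 yaw y 90.0 tilt [ 0. -0. -1.] F [ 0.1 -0.8 -1. ] q7 1.7250243850441527
```

View pics/s2c.png

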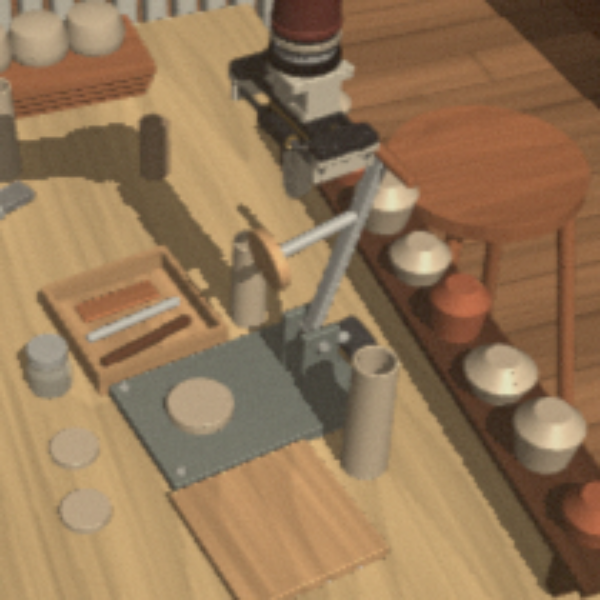

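The press arm is at its stop and staying there with no contact (wrist force about 0). The disc lies clear, with its top ellipse centred at crop (200,402). I'll locate it and compute the start of the push.

```bash
python3 -m jog '{"xyz":[[0.05,0,0],[0.05,0,0],[0.05,0,0],[0,0.05,0],[0,0.05,0],[0,0,0]],"roll":[0,0,0,0,0,0]}'
python3 - <<'E'
from h import *
from fit import w,r
where()
snap('side','s3');
a=snap('scene','c3')
def toP(q):
    p=r.x;c,n=np.cos(p[2]),np.sin(p[2]);d=q[:2]-p[:2];return np.round([c*d[0]+n*d[1],-n*d[0]+c*d[1]],4)
for u,v in((166,402),(234,404),(200,378),(200,402)): print(toP(onz('s3',190+u/2.857,80+v/2.857,.036)))
b=cv2.imread('pics/s3.png')
p1=cv2.resize(b[195:245,235:285],(400,400),interpolation=cv2.INTER_CUBIC);p2=cv2.resize(a[180:230,210:260],(400,400),interpolation=cv2.INTER_CUBIC)
cv2.imwrite('pics/d.png',np.hstack([p1,p2]))
E
```

```text
time_s: 5.7
ee_pos: [0.5085, 0.0512, 0.3913]
eef_rot: [-0.086, 0.996, 0.001, 0.0]
wrist_force: [-0.1, 0.0, -0.3]
grip_width: 0.007
grasp_force: 0.0
t 5.7 press xy [-0.0326  0.1056] tipz 0.3073 yaw y 90.5 tilt [ 0.     0.003 -1.   ] F [-0.1  0.  -0.3] q7 1.5695307417121216
[-0.039   0.0148]
[ 0.031 -0.026]
[0.0154 0.0309]
[-0.0032 -0.0042]
```

View pics/d.png

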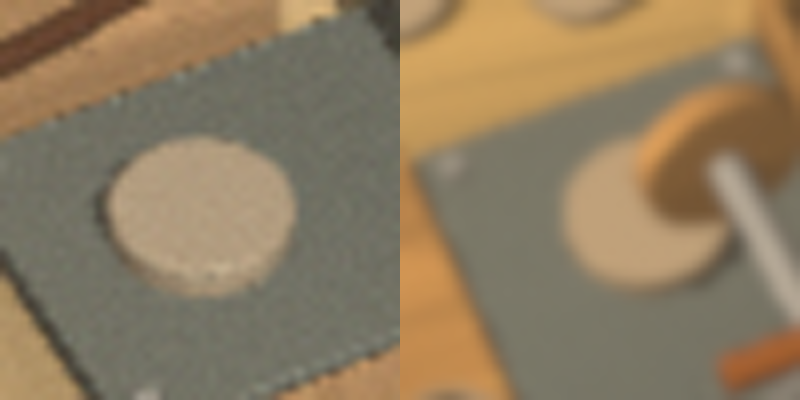

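```bash
python3 -m jog '{"xyz":[[-0.03,-0.034,0],[0,0,0.05],[0,0,0.05],[0,0,0.05],[0,0,0.05],[0,0,0.04],[0,0,0.02],[0,0,0.01],[0,0,0],[0,0,0]],"roll":[0,0,0,0,0,0,0,0,0,0]}'
python3 -c "from h import *;where()"
```

```text
time_s: 7.05
ee_pos: [0.5454, 0.0172, 0.1217]
eef_rot: [-0.081, 0.997, -0.0, 0.001]
wrist_force: [0.3, -0.4, -0.7]
grip_width: 0.003
grasp_force: 0.0
t 7.05 press xy [-0.0016  0.0661] tipz 0.0377 yaw y 90.0 tilt [ 0.002 -0.    -1.   ] F [ 0.3 -0.4 -0.7] q7 1.5985714128047097
```

```bash
python3 -m jog '{"xyz":[[0.001,0,0.006],[0,0,0.006],[0,-0.005,0],[0,-0.01,0],[0,-0.01,0],[0,-0.01,0],[0,-0.01,0],[0,-0.01,0],[0,-0.01,0],[0,-0.01,0],[0,0,0]],"roll":[0,0,0,0,0,0,0,0,0,0,0]}'
python3 - <<'E'
from h import *
where()
b=snap('side','s4')
cv2.imwrite('pics/e.png',cv2.resize(b[180:300,220:340],(600,600),interpolation=cv2.INTER_CUBIC))
E
```

```text
time_s: 8.43
ee_pos: [0.556, -0.0581, 0.1088]
eef_rot: [-0.081, 0.997, -0.001, 0.0]
wrist_force: [0.5, -0.9, -0.2]
grip_width: 0.006
grasp_force: 0.0
t 8.425 press xy [-0.0034 -0.0099] tipz 0.0248 yaw y 89.9 tilt [ 0.    -0.001 -1.   ] F [ 0.5 -0.9 -0.2] q7 1.7116528534406799
```

View pics/e.png

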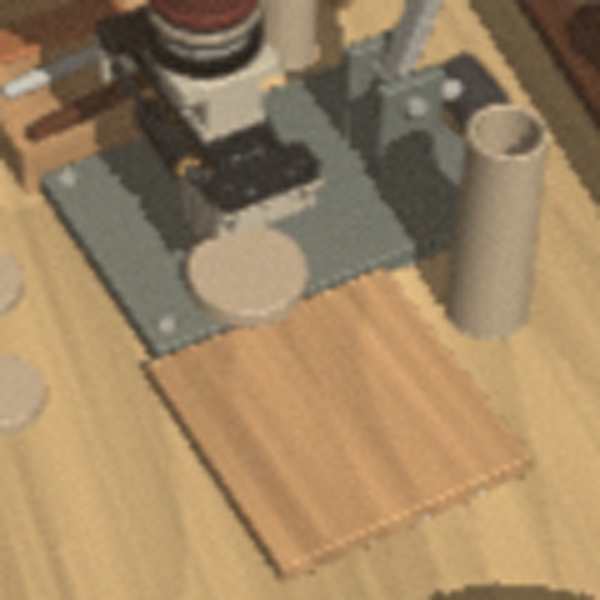

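The disc is straddling the bed edge and moving straight, with its top centre at crop (249,273). I'll compute the offset and continue.

```bash
cat >> h.py <<'E'
def toP(q):
    from fit import r
    p=r.x;c,n=np.cos(p[2]),np.sin(p[2]);d=q[:2]-p[:2];return np.round([c*d[0]+n*d[1],-n*d[0]+c*d[1]],4)
E
python3 -c "
from h import *
print(toP(onz('s4',269.8,234.4,.036)))"
```

```text
[-0.0036 -0.0739]
```

```bash
python3 -m jog '{"xyz":[[0,-0.01,0],[0,-0.01,0],[0,-0.01,0],[0,-0.01,0],[0,-0.01,0],[0,-0.01,0],[0,-0.01,0],[0,-0.01,0],[0,-0.01,0],[0,-0.01,0],[0,-0.01,0],[0,-0.005,0]],"roll":[0,0,0,0,0,0,0,0,0,0,0,0]}'
python3 -m jog '{"xyz":[[0,0.01,0],[0,0.01,0],[0,0,-0.03],[0,0,-0.05],[0.05,0,-0.05],[0.05,0,-0.05],[0,0,0],[0,0,0],[0,0,0]],"roll":[0,0,0,0,0,0,0,0,0]}'
python3 - <<'E'
from h import *
where()
b=snap('side','s5')
cv2.imwrite('pics/f.png',cv2.resize(b[100:300,180:380],(600,600),interpolation=cv2.INTER_CUBIC))
E
```

```text
time_s: 9.98
ee_pos: [0.5746, -0.1711, 0.1087]
eef_rot: [-0.081, 0.997, -0.0, -0.0]
wrist_force: [-0.1, 0.9, -0.5]
grip_width: 0.006
grasp_force: 0.3
time_s: 11.1
ee_pos: [0.4847, -0.1635, 0.2758]
eef_rot: [-0.083, 0.997, 0.001, -0.001]
wrist_force: [-0.6, 0.0, -0.4]
grip_width: 0.007
grasp_force: 0.0
t 11.1 press xy [-0.0909 -0.1024] tipz 0.1918 yaw y 90.1 tilt [-0.002  0.001 -1.   ] F [-0.6  0.  -0.4] q7 1.9446095930127867
```

View pics/f.png

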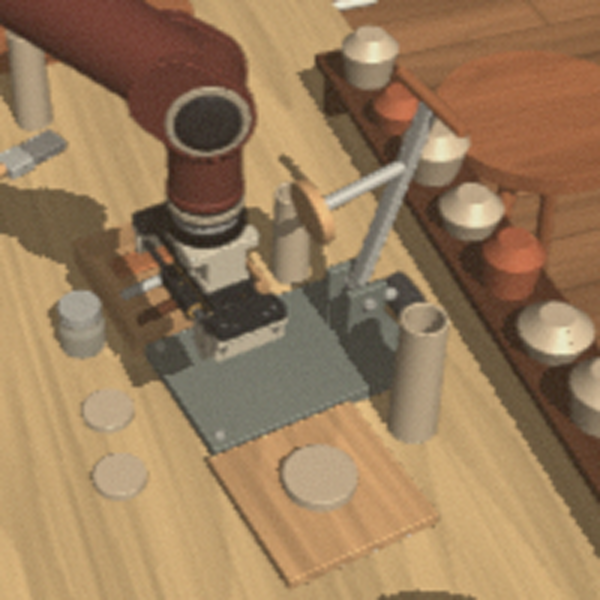

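The disc lies flat, fully on the board with its centre at crop (319,475). The press arm is still at its stop, the bystanders haven't moved, and the robot is clear.

```bash
python3 -c "
from h import *
print(toP(onz('s5',180+319/3,100+473/3,.034)))
print(ctrl.job_done())"
```

```text
[-0.0036 -0.1825]
the job is handed in; nothing more can be done
None
```

The press arm is up at its stop, the clay disc lies flat and fully on the ware board (about 4 mm from its centre), and I handed the job in at about 11 s; no verdict came back.

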